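# Take a plaster sample off its display hook and stand it in its holder

### The job

Take the yellow plaster sample off the hook, easing it gently past the upturned red tip so that the hook is neither pushed nor pulled hard. Keep hold of it, lower it until it stands upright on the floor of the slot in the empty bare-wood holder, then let go. Leave the blue sample, the tub and the putty knife where they are.

Things in the scene. Friction and masses are not known exactly. Their poses are not given: they have to be found in the camera images.
- stand: Hook stand, fixed to the bench: dark base plate (150 x 120 mm, 12 thick) and a grey post (24 x 30 mm), 197 mm tall. Origin: on the bench under the post's middle; z up. A steel peg with an upturned red tip points along the stand's -x. It is a bit springy (about 5 N per mm up or down near the tip, stiffer near the post); the sample must not load it with more than 8 N.
- peg_root (a point): Where the peg starts: middle of the post's front face, 12 mm from the post's middle, 185 mm above the bench (the true root is up to 2 mm higher or lower). The peg, round and 8 mm thick, runs out along the stand's -x. Its first 42 mm climb at 1 to 7 degrees. There it is bent up or down, so that the rest climbs at anything from -4 to 18 degrees. Find the run of it by feel or by sight.
- tip_nominal (a point): Where the outer end of the peg's red upturned tip would be if the peg were level and straight: 96 mm out from the post's face. The real end may be 4 mm lower to 23 mm higher. The straight part ends 85 mm out; the tip then rises, leaning outwards, to 16 mm above the peg's upper side, that is 24 mm above its underside.
- card_center (a point): Centre of the yellow plaster sample, an upright rigid board: 10 mm thick (its x), 70 mm wide (its y), 167 mm tall (its z), 120 to 225 g. It hangs by a slot on the peg, 20 to 40 mm out from the post's face. Above the slot are 52 mm of plain board to grip across the 10 mm thickness.
- card_slot (a point): Middle of the sample's slot, 18 mm above its centre: 20 mm wide (its y), 27 mm high in its middle, edges rounded (5 mm radius). The upper edge, a shallow upside-down V, rests on the peg. When the board is upright and the lower edge is lifted against the peg's underside, the upper edge is high enough to pass the tip with 2 to 3 mm to spare.
- card_foot (a point): Middle of the lower edge of the yellow sample, 83.5 mm below its centre; same axes.
- holder: The empty bare-wood holder, fixed to the bench, 64 x 100 mm and 40 mm tall; origin in the middle of its underside. It has one open-topped slot in its middle: 16 mm wide (its x), 80 mm long (its y), 30 mm deep, the floor 10 mm above the bench. The sample may stand in it either way round.
- holder_blue: A like holder, painted blue, fixed; the blue sample stands in its slot. Origin in the middle of its underside.
- blue_card_center (a point): Centre of the blue sample, a plain loose board 12 x 70 x 100 mm standing in the blue holder. To be left alone.
- tub_center (a point): Centre of a closed white tub with yellow lid, 72 mm across and 85 mm tall, loose on the bench. To be left alone.
- knife: Putty knife lying flat on the bench, 190 mm long along its x. To be left alone.
Mind the look-alikes: they are no part of the job. Leave any green or pink look-alike of the part that bears card_center alone.

How it is judged:
On the way, in this order (a step that is already met when the one before it is completed fails the run):
1. the yellow sample is off the hook and held in the gripper (horizontal distance between card_center and stand above 0.13 m and contact force between the fingers and card above 0.5 N and height (world z) of card_foot above 0.03 m), for 0.2 s.
2. the yellow sample stands on the floor of the bare-wood holder's slot, upright, while still held (z of card_foot in the frame of holder between 0.005 and 0.014 m and x of card_foot in the frame of holder between -0.01 and 0.01 m and y of card_foot in the frame of holder between -0.014 and 0.014 m and angle between card_center's own z axis and vertical below 0.3 rad and contact force between the fingers and card above 0.5 N), for 0.1 s.
At the end, for the whole second after the job is handed in: The yellow sample stands in the bare-wood holder's slot: its foot on the slot's floor (within 4 mm), within 10 mm of the holder's middle across the slot and 14 mm along it, leaning less than 0.3 rad (17 degrees), let go and at rest (z of card_foot in the frame of holder between 0.005 and 0.014 m and x of card_foot in the frame of holder between -0.01 and 0.01 m and y of card_foot in the frame of holder between -0.014 and 0.014 m and angle between card_center's own z axis and vertical below 0.3 rad and contact force between the fingers and card below 0.1 N and linear speed of card below 0.02 m/s); the robot touches nothing.
It fails at once if the sample loads the hook with more than 8 N (contact force between card and stand above 8 N).
It fails at once if the robot pushes the hook stand with more than 8 N (contact force between any of the fingers, the arm and stand above 8 N).
It fails at once if the blue sample is moved by more than 15 mm (distance of blue_card_center from where it was at the start of the episode above 0.015 m).
It fails at once if the tub is moved by more than 15 mm (distance of tub_center from where it was at the start of the episode above 0.015 m).
It fails at once if the putty knife is moved by more than 15 mm (distance of knife from where it was at the start of the episode above 0.015 m).
It also fails if it takes over 72 s, if anything falls off the work surface, if the arm or the gripper's body presses on something with over 40 N, if the wrist force passes 120 N, or if a joint passes its speed limit or range.

### The arm

A 6-joint arm with a two-finger parallel gripper is mounted at the origin on the work surface. World frame = base frame: x ahead of the robot, y to its left, z up, the work surface at z = 0. Lengths are in m, angles in rad, forces in N, time in s.
With the tool pointing down it reaches from about 0.375 to 0.975 m from the base axis. Payload 3.8 kg.
Tool frame: the origin (TCP) lies where the fingers leave the gripper's body, on its centre line; the fingertips stand 73 mm ahead of it and the grasp point (between the pads) lies 54 mm ahead of it (nose_length is the distance from the TCP to the fingertips, in m); z points along the fingers, y is the line along which they close (so a half turn about z gives the same grasp; the last joint's range is limited). The gripper opens to 85 mm and grips with 20 to 120 N. Pads are 22 mm wide; open, the fingers measure 114 mm over their backs; the gripper's body (76 mm by 85 mm) begins 54 mm behind the grasp point. The pads swing forward as they close: fully open they stand 13 mm farther back than shut.
Start: joints at [1.155, 0.264, 1.604, -0, 1.274, -0.037], TCP at [0.25, 0.627, 0.304] pointing down, gripper open.
Joint ranges: [-2.63, 2.63], [-0.94, 2.18], [0.31, 2.57], [-1.31, 4.45], [0, 2.66], [-2.55, 2.55]. Speed limits (rad/s): [2.57, 2.57, 3.14, 3.14, 3.14, 3.14].

### API

Orientations are given as a rotation vector (axis times angle).
In Python, from workcell import read_state, read_camera, calibration, finish_job, look_for, cut_out, tip_of, nose_length gives the robot as it stands.
- The arm moves only by the tool step_arm, never from a script. Its argument "targets" is a list of rows, each a list of 3 entries, a list of its own where there are three numbers: the turn, a rotation vector about the tool's x, y, z in rad, then the shift along the tool's x, y, z in mm, then the finger opening in mm, from 0 to 85.4. In form: [[[ax, ay, az], [x, y, z], grip], ...]. A call has 1 to 5 rows; each row shifts and turns the commanded pose from where the row before left it, along the tool's axes as they then stand; what a row does not reach is not made up. A row lasts 1/12 s, in which the tool goes at most 41.7 mm and 7.16 degrees, less where a joint would pass 70% of its speed; a pose out of reach is approached as far as the arm can. A call with a gripper value outside its range is refused whole. The fingers move at their own pace and stop on an object; "grip_force" is the grip in N (left out, the last holds). Time passes only in rows, so rows that do not move let the fingers close. It gives the time, the measured TCP pose, the force, the opening and the grip force at its end, in the units of the state.
- read_state(): the state, without advancing time (a new reading comes with each control period).
- read_camera(name): name is "side" or "top" or "wrist"; returns the picture (420x560x3 uint8, red, green, blue); there is no depth.
- calibration(name): a dict with "camera_matrix" (3x3 intrinsics, pixels), "dist_coeffs" ([k1, k2, p1, p2, k3] as OpenCV has them; the pictures are not rectified), "R" (3x3) and "t" (3): a world point X has camera coordinates R X + t. Camera axes: x right, y down, z forward; pixel columns grow to the right and rows downward; lengths in m; the calibration is good to about 2 mm. A picture is of the moment at which its call begins: read the wrist's pose just before it. calibration takes no time and is no camera call; for the wrist camera it gives the pose at the moment of the call.
- finish_job(): hands the job in; it is judged then, once.
Trained networks look in the newest picture that a camera, given by its name, has taken for a name from the list of things; names that differ only in an ending like _2 or _b are one class to them, and where a whole thing is asked for, a point or a joint stands for the part that bears it (a point fixed in the world has none). Each returns a list of dicts, best first, with "score" (0 to 1); they miss things now and then, are a little off and sometimes report something else, mostly with a low value. They report only what shows in the picture. A call takes as long as a camera call. They do not tell look-alikes from the thing itself.
- look_for(camera, query): "extent" ([left, top, right, bottom] in pixels, round what is visible of it).
- cut_out(camera, query): "region" (420x560 bool, what is visible of it) and "extent" ([left, top, right, bottom] in pixels, round what is visible of it).
- tip_of(camera, query): "at" ([row, column] in pixels: a listed point, or the origin of a listed thing).
The state is a dict: "time": time; "q": joint angles; "joint_vel": joint speeds; "joint_torque": joint torques, N m; "tool_pos": TCP position; "tcp_rot": TCP orientation; "wrist_force": force on the tool from outside, world axes, zero at the start; "torque": the same for the moment, N m; "width": opening from 0.0 (shut) to 1.0 (fully open); "grip_force": force on a finger pad.
Only numpy, scipy, OpenCV 4.12 (cv2) and the standard library are available. Lean on these libraries where they do the work, as an engineer would, in place of code of your own. Each camera call takes 0.05 s, during which the arm holds its last target. There are 200 camera calls.

## Working session

There is one attempt and no reset: what is moved stays moved. The work goes in short steps, Python scripts to look and compute and a tool call to move; the robot and the scene stay as the last step left them, time stands still between calls to the robot, and variables do not carry over. Pictures are saved under pics/ and viewed, at most 12 in all, crops included, and the job is handed in when it is done.

Besides the shell and the picture viewer there is one more tool, called after "Request:" as name(argument=value, ...), one argument or row to a line, values as JSON. step_arm: Moves the arm, as the interface text tells. Its arguments: {"type":"object","properties":{"targets":{"type":"array","items":{"type":"array"}},"grip_force":{"type":"number"}},"required":["targets"]}

```bash
mkdir -p pics; ls
cat > h.py <<'E'
import numpy as np, cv2
from scipy.spatial.transform import Rotation as Ro
from workcell import *
def P(c,X):
    k=calibration(c); X=np.atleast_2d(np.array(X,float))
    return cv2.projectPoints(X,cv2.Rodrigues(np.array(k["R"]))[0],np.array(k["t"],float),np.array(k["camera_matrix"]),np.array(k["dist_coeffs"]))[0][:,0]
def ray(k,uv):
    p=cv2.undistortPoints(np.array([[uv]],float),np.array(k["camera_matrix"]),np.array(k["dist_coeffs"]))[0,0]
    R=np.array(k["R"]); o=-R.T@np.array(k["t"]); d=R.T@np.array([p[0],p[1],1]); return o,d/np.linalg.norm(d)
def onz(c,uv,z):
    o,d=ray(calibration(c),uv); return o+d*(z-o[2])/d[2]
def tri(obs):
    A=np.zeros((3,3));b=np.zeros(3)
    for c,uv in obs:
        o,d=ray(calibration(c),uv);M=np.eye(3)-np.outer(d,d);A+=M;b+=M@o
    X=np.linalg.solve(A,b); return X,[np.linalg.norm((np.eye(3)-np.outer(d,d))@(X-o)) for o,d in [ray(calibration(c),uv) for c,uv in obs]]
E
python3 - <<'E'
from h import *
ims=[]
for c in ["side","top","wrist"]:
    im=read_camera(c); cv2.imwrite(f"pics/{c}0.png",im[...,::-1])
    k=calibration(c); print(c,np.round(-np.array(k["R"]).T@k["t"],3),np.round(np.array(k["R"])[2],2))
    for q in ["stand","peg_root","tip_nominal","card_center","card_slot","card_foot","holder","holder_blue","tub_center","knife"]:
        print(q,[(np.round(np.array(d["at"])[::-1]).tolist(),round(d["score"],2)) for d in tip_of(c,q)][:3])
print(read_state())
E
```

```text
pics
side [ 0.261 -0.789  0.745] [ 0.26  0.78 -0.57]
stand [([291.0, 212.0], 0.7)]
peg_root [([291.0, 155.0], 0.62)]
tip_nominal [([252.0, 163.0], 0.94), ([349.0, 264.0], 0.57)]
card_center [([297.0, 219.0], 0.86), ([190.0, 182.0], 0.85), ([216.0, 208.0], 0.77)]
card_slot [([273.0, 162.0], 0.94), ([298.0, 213.0], 0.9), ([192.0, 173.0], 0.65)]
card_foot [([274.0, 194.0], 0.92), ([296.0, 245.0], 0.92), ([195.0, 202.0], 0.82)]
holder [([333.0, 365.0], 0.84)]
holder_blue [([273.0, 309.0], 0.61)]
tub_center [([348.0, 263.0], 0.79)]
knife [([244.0, 181.0], 0.69)]
top [0.302 0.062 1.219] [ 0.21 -0.03 -0.98]
stand [([216.0, 202.0], 0.69)]
peg_root [([204.0, 188.0], 0.97)]
tip_nominal [([214.0, 226.0], 0.98), ([154.0, 243.0], 0.44)]
card_center [([211.0, 206.0], 0.81), ([175.0, 293.0], 0.81), ([266.0, 197.0], 0.78)]
card_slot [([214.0, 205.0], 0.67), ([174.0, 294.0], 0.65), ([229.0, 267.0], 0.58)]
card_foot [([214.0, 210.0], 0.83), ([231.0, 274.0], 0.72), ([210.0, 207.0], 0.72)]
holder [([398.0, 202.0], 0.96), ([154.0, 242.0], 0.28)]
holder_blue [([341.0, 232.0], 0.94), ([204.0, 190.0], 0.59)
[... 209 characters left out ...]
blue []
tub_center []
knife []
{'time': 1.65, 'q': array([ 1.15511479e+00,  2.63891188e-01,  1.60399465e+00, -2.12789454e-05,
        1.27366611e+00, -3.68949745e-02]), 'joint_vel': array([-0.00049772, -0.00114916, -0.00229895,  0.00106855,  0.00054216,
       -0.00018265]), 'joint_torque': array([ 5.11325725e-04, -5.15049756e+01, -3.67703962e+01, -1.01909011e-04,
        1.11667163e-03, -7.86017523e-06]), 'tool_pos': array([0.24961684, 0.6271563 , 0.30388856]), 'tcp_rot': array([5.91430791e-01, 3.08539010e+00, 5.51302483e-05]), 'wrist_force': array([0.00295947, 0.42929004, 0.02746019]), 'torque': array([-0.01710567,  0.0256862 ,  0.0134816 ]), 'grip_force': 0.0, 'width': 0.9985814355191075}
```

```bash
python3 -c "
import cv2,numpy as np
a=[cv2.imread(f'pics/{c}0.png') for c in ['side','top']]
cv2.imwrite('pics/both.png',cv2.resize(np.vstack(a),(800,1200))[:, :])
"
```

```text
(no output)
```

View pics/side0.png

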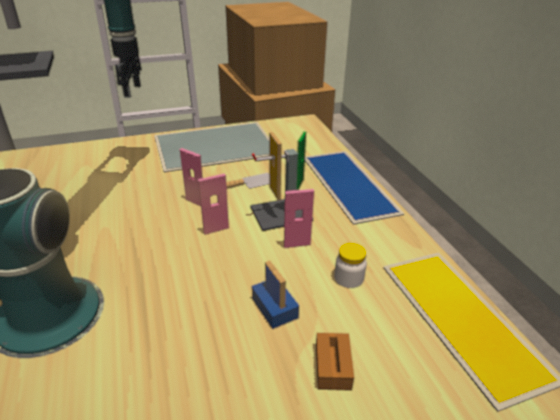

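View pics/top0.png

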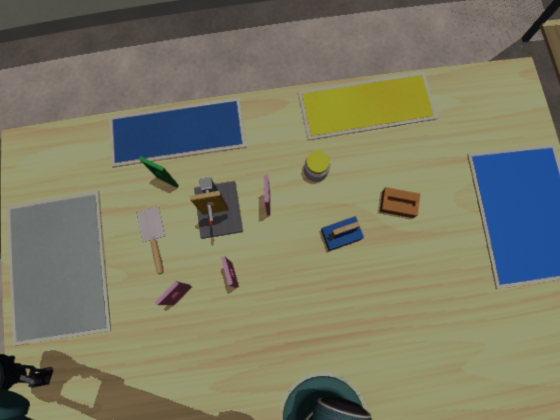

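The side picture shows the yellow sample at (274,165). Possible look-alikes are the green board at (302,160) and the pink boards at (192,178), (214,205) and (298,218). In the top picture these are yellow (210,202), green (160,172) and pink (267,195), (230,272), (173,293). I choose the yellow one on the peg, with the bare-wood holder at top (400,202). A close crop will check that.

Run:
```python
from h import *
a=cv2.imread('pics/side0.png')[120:240,235:335]; b=cv2.imread('pics/top0.png')[165:255,180:255]
a=cv2.resize(a,(400,480),interpolation=cv2.INTER_CUBIC); b=cv2.resize(b,(400,480),interpolation=cv2.INTER_CUBIC)
cv2.imwrite('pics/crop.png',np.hstack([a,b]))
o=lambda *s:print(*[np.round(x,4) for x in s])
o("tip",*tri([("side",(252,158)),("top",(211,228))]))
o("post top",onz("top",(206,183),.197))
o("holder top",onz("top",(400.5,202),.04))
o("holder side",onz("side",(334,358),.04))
for c in ("side","top"):
    r=cut_out(c,"holder")
    for d in r[:2]: o(c,d["extent"],d["score"])
```

```text
Traceback (most recent call last):
numpy._core._exceptions._UFuncNoLoopError: ufunc 'multiply' did not contain a loop with signature matching types (dtype('<U3'), dtype('float64')) -> None
```

View pics/crop.png

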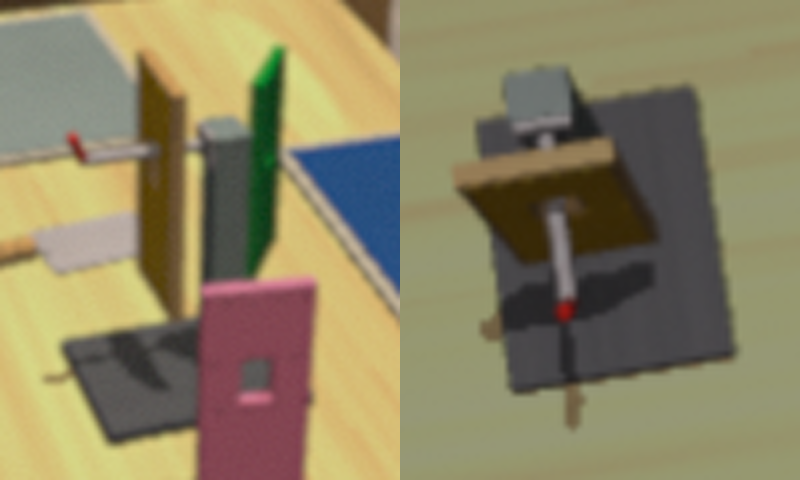

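The crop confirms it: the yellow board hangs on the peg by its slot. In the side view the red tip's end is at (253,154), and in the top view it is at (211,223). The green board is behind the post, and it is separate.

Run:
```python
from h import *
o=lambda n,*s:print(n,*[np.round(x,4) for x in s])
S=lambda x,y:("side",(235+x/4,120+y/4)); T=lambda x,y:("top",(180+x/5.333,165+y/5.333))
o("tip",*tri([S(73,136),T(165,308)]))
o("bend-tip",*tri([S(85,156),T(164,290)]))
o("root",*tri([S(202,146),T(146,135)]))
p=onz(*T(137,95),.197); o("post",p)
# card top: ends of front/near top edges
o("c far",*tri([S(143,51),T(54,178)]))
o("c near",*tri([S(183,96),T(213,150)]))
for z in (.24,.245,.25): o("cardtop",z,onz(*T(54,178),z),onz(*T(213,150),z))
o("holder top",onz("top",(400.5,202),.04))
for c in ("side","top"):
    for d in cut_out(c,"holder")[:1]:
        m=d["region"].astype(np.uint8); r=cv2.minAreaRect(cv2.findContours(m,0,1)[0][0]); o(c,d["extent"],cv2.boxPoints(r))
        if c=="top":
            for uv in cv2.boxPoints(r): o(" ",onz(c,uv.tolist(),.04))
s=read_state(); o("tcp",Ro.from_rotvec(s["tcp_rot"]).as_matrix())
o("baseplate far corners",onz(*T(78,120),.012),onz(*T(292,88),.012),onz(*T(335,352),.012),onz(*T(115,390),.012))
```

```text
tip [0.5161 0.1994 0.2055] [0.0001 0.0001]
bend-tip [0.526  0.2013 0.1891] [0.0019 0.0019]
root [0.6027 0.2018 0.1839] [0.0004 0.0004]
post [0.6178 0.2021 0.197 ]
c far [0.573  0.2359 0.24  ] [0.0001 0.0001]
c near [0.5762 0.1659 0.2408] [0.0014 0.0014]
cardtop 0.24 [0.5729 0.2359 0.24  ] [0.575  0.1662 0.24  ]
cardtop 0.245 [0.5715 0.2351 0.245 ] [0.5736 0.1657 0.245 ]
cardtop 0.25 [0.5701 0.2342 0.25  ] [0.5722 0.1651 0.25  ]
holder top [ 0.5316 -0.305   0.04  ]
side [316.6 332.2 353.5 392.5] [[315.1188 332.4442]
 [351.6271 331.1852]
 [353.6508 389.8741]
 [317.1426 391.133 ]]
top [377.9 188.2 420.7 218.8] [[377.76 212.68]
 [381.48 186.64]
 [420.26 192.18]
 [416.54 218.22]]
  [ 0.5112 -0.236   0.04  ]
  [ 0.5828 -0.2609  0.04  ]
  [ 0.551  -0.3663  0.04  ]
  [ 0.4798 -0.3399  0.04  ]
tcp [[-0.9291  0.3698  0.    ]
 [ 0.3698  0.9291  0.    ]
 [-0.      0.     -1.    ]]
baseplate far corners [0.6659 0.2605 0.012 ] [0.6664 0.1445 0.012 ] [0.5207 0.1401 0.012 ] [0.5177 0.2566 0.012 ]
```

Request:
step_arm(
  targets=[
    [[0, 0, 0.116], [0, 0, -40], 40],
    [[0, 0, 0.116], [0, 0, -40], 40],
    [[0, 0, 0.116], [0, 0, 0], 40],
    [[0, 0, 0.116], [0, 0, 0], 40],
    [[0, 0, 0.116], [0, 0, 0], 40],
  ],
)

```text
time: 2.17
tool_pos: [0.2498, 0.6276, 0.3857]
tcp_rot: [-1.457, -2.783, -0.004]
wrist_force: [-0.5, -0.1, -0.4]
width: 0.468
grip_force: 0.0
```

Request:
step_arm(
  targets=[
    [[0, 0, 0.116], [0, 0, 0], 40],
    [[0, 0, 0.116], [0, 0, 0], 40],
    [[0, 0, 0.116], [0, 0, 0], 40],
    [[0, 0, 0.116], [0, 0, 0], 40],
    [[0, 0, 0.116], [0, 0, 0], 40],
  ],
)

```text
time: 2.58
tool_pos: [0.2496, 0.6271, 0.3838]
tcp_rot: [2.192, 2.25, -0.0]
wrist_force: [0.2, -0.9, -0.7]
width: 0.466
grip_force: 0.0
```

Request:
step_arm(
  targets=[
    [[0, 0, 0], [-31, 22, 0], 40],
    [[0, 0, 0], [-31, 22, 0], 40],
    [[0, 0, 0], [-31, 22, 0], 40],
    [[0, 0, 0], [-31, 22, 0], 40],
    [[0, 0, 0], [-31, 22, 0], 40],
  ],
)

```text
time: 3.0
tool_pos: [0.3652, 0.4744, 0.384]
tcp_rot: [2.185, 2.257, 0.001]
wrist_force: [0.0, 1.5, 0.8]
width: 0.467
grip_force: 0.0
```

Request:
step_arm(
  targets=[
    [[0, 0, 0], [-31, 22, 0], 40],
    [[0, 0, 0], [-31, 22, 0], 40],
    [[0, 0, 0], [-31, 22, 0], 40],
    [[0, 0, 0], [-31, 22, 0], 40],
    [[0, 0, 0], [0, 0, 0], 40],
  ],
)

```text
time: 3.42
tool_pos: [0.4599, 0.3496, 0.3841]
tcp_rot: [2.189, 2.248, -0.0]
wrist_force: [-0.6, 0.7, 0.5]
width: 0.471
grip_force: 0.0
```

Run:
```python
from h import *
s=read_state();print(s["tool_pos"],s["tcp_rot"],s["q"])
im=read_camera("wrist"); cv2.imwrite("pics/w1.png",im[...,::-1])
print(P("wrist",[[.574,.201,.24],[.516,.1994,.2055],[.6178,.2021,.197]]))
for q in ["card_center","tip_nominal"]: print([(d["at"],d["score"]) for d in tip_of("wrist",q)][:3])
```

```text
[0.45994085 0.34964112 0.38412772] [ 2.18918495e+00  2.24787116e+00 -2.70255515e-04] [ 0.60869281  0.04017772  1.71316446 -0.00387388  1.38769493  0.58294589]
[[408.17758769 395.41982122]
 [333.4825911  367.40383688]
 [436.53141868 358.57266329]]
[([186.5, 482.5], 0.85), ([302.7, 230.3], 0.79), ([263.6, 381.3], 0.73)]
[([348.9, 321.4], 0.79)]
```

View pics/w1.png

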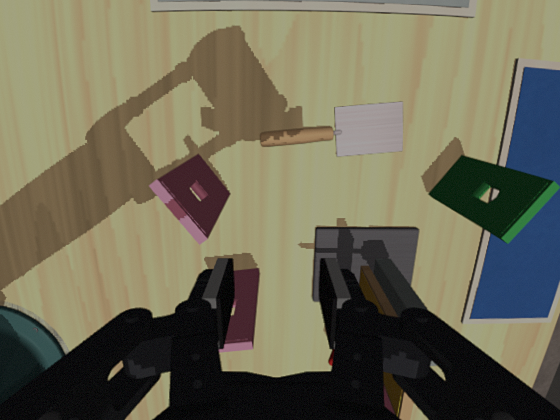

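The wrist picture shows the knife at (350,130), the green board at (490,195), pink boards at (190,195) and (245,310), and the stand with the yellow board behind the right finger at about (375,330). This agrees with the projected positions.

Request:
step_arm(
  targets=[
    [[0, 0, 0], [-30, 22, 0], 40],
    [[0, 0, 0], [-30, 22, 0], 40],
    [[0, 0, 0], [-30, 22, 0], 40],
    [[0, 0, 0], [-30, 22, 0], 40],
    [[0, 0, 0], [-32, 22, 0], 40],
  ],
)

```text
time: 3.98
tool_pos: [0.5714, 0.2072, 0.384]
tcp_rot: [-2.181, -2.26, -0.001]
wrist_force: [0.5, 0.7, -0.1]
width: 0.468
grip_force: 0.0
```

Request:
step_arm(
  targets=[
    [[0, 0, 0], [0, 0, 30], 40],
    [[0, 0, 0], [0, 0, 20], 40],
    [[0, 0, 0], [0, 0, 0], 40],
  ],
)

```text
time: 4.23
tool_pos: [0.5689, 0.2064, 0.3284]
tcp_rot: [-2.182, -2.254, 0.012]
wrist_force: [-0.8, -0.3, -1.5]
width: 0.468
grip_force: 0.0
```

Run:
```python
from h import *
s=read_state();print(s["tool_pos"],s["tcp_rot"],s["wrist_force"])
a=read_camera("side")[60:180,215:315]; b=read_camera("top")[140:240,170:270]
cv2.imwrite("pics/c2.png",np.hstack([cv2.resize(a,(400,480),interpolation=2),cv2.resize(b,(400,400),interpolation=2)[...] if 0 else cv2.resize(b,(400,480),interpolation=2)])[...,::-1])
```

```text
[0.56894455 0.2064481  0.3283912 ] [-2.18155527 -2.25388153  0.01205213] [-0.82570788 -0.28432333 -1.46104394]
```

View pics/c2.png

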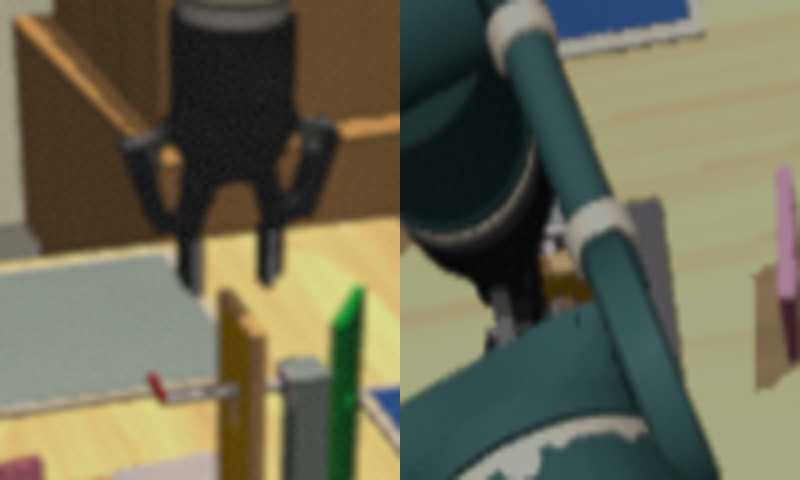

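The side view shows the fingers around crop x 190–268, above the board's top at about (242,310) in the crop. The gap is a few mm off towards the tip, which agrees with the numbers (card x 0.574, TCP 0.569).

Run:
```python
from h import *
p=(P("side",[[.569,.2064,.2584],[.574,.201,.2405],[.516,.1994,.2055]])-[215,60])*4; print(p)
s=read_state();M=Ro.from_rotvec(s["tcp_rot"]).as_matrix();print(M.round(3)); d=np.array([.574,.201,.276])-s["tool_pos"];print(M.T@d*1000)
```

```text
[[230.51305216 284.5080313 ]
 [240.47645755 313.19099548]
 [153.06308821 375.92038056]]
[[-0.034  0.999 -0.003]
 [ 0.999  0.034 -0.   ]
 [-0.    -0.003 -1.   ]]
[-6.57669652  3.6126695  56.9884404 ]
```

Request:
step_arm(
  targets=[
    [[0, 0, 0], [-6, 5, 0], 40],
    [[0, 0, 0], [0, 0, 18], 40],
    [[0, 0, 0], [0, 0, 17], 40],
    [[0, 0, 0], [0, 0, 16], 40],
    [[0, 0, 0], [0, 0, 0], 40],
  ],
  grip_force=20,
)

```text
time: 4.75
tool_pos: [0.5756, 0.2007, 0.2813]
tcp_rot: [-2.183, -2.257, 0.004]
wrist_force: [-0.3, -0.3, -1.1]
width: 0.466
grip_force: 0.0
```

Request:
step_arm(
  targets=[
    [[0, 0, 0], [0, 0, 0], 24],
    [[0, 0, 0], [0, 0, 0], 24],
    [[0, 0, 0], [0, 0, 0], 20],
  ],
)

```text
time: 5.0
tool_pos: [0.5775, 0.2009, 0.2853]
tcp_rot: [2.184, 2.256, 0.005]
wrist_force: [0.5, 0.5, 0.5]
width: 0.237
grip_force: 0.0
```

Run:
```python
from h import *
s=read_state();print(s["tool_pos"],s["wrist_force"],s["width"]);M=Ro.from_rotvec(s["tcp_rot"]).as_matrix();print(M.round(3))
a=read_camera("side")[90:180,230:305]
cv2.imwrite("pics/c3.png",cv2.resize(a,(500,600),interpolation=2)[...,::-1])
```

```text
[0.57747578 0.20090924 0.28529591] [0.53644595 0.51661812 0.53923639] 0.23725203394983865
[[-0.032  0.999  0.004]
 [ 0.999  0.032  0.001]
 [ 0.001  0.004 -1.   ]]
```

View pics/c3.png

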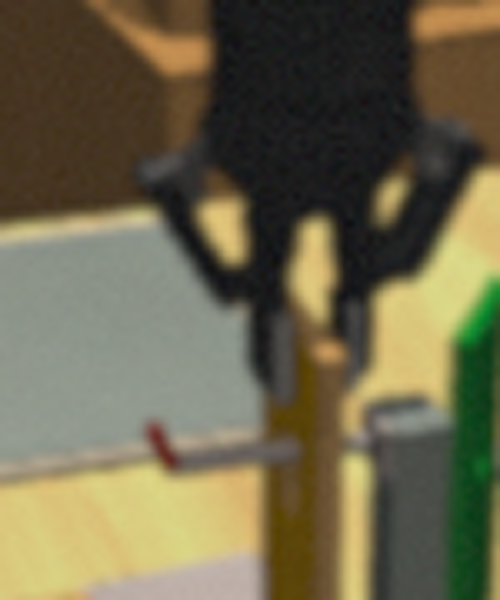

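The fingers straddle the yellow board's plain top, and their tips at about (280,395) sit well above the peg at (280,450). I'll lower a little more and close gently.

Request:
step_arm(
  targets=[
    [[0, 0, 0], [0, -1, 4], 20],
    [[0, 0, 0], [0, 0, 0], 16],
    [[0, 0, 0], [0, 0, 0], 13],
    [[0, 0, 0], [0, 0, 0], 11],
  ],
  grip_force=20,
)

```text
time: 5.38
tool_pos: [0.5754, 0.2003, 0.2789]
tcp_rot: [-2.186, -2.257, 0.0]
wrist_force: [0.6, 0.3, -0.4]
width: 0.127
grip_force: 0.0
```

Request:
step_arm(
  targets=[
    [[0, 0, 0], [0, 0, 0], 9],
    [[0, 0, 0], [0, 0, 0], 6],
    [[0, 0, 0], [0, 0, 0], 3],
    [[0, 0, 0], [0, 0, 0], 3],
  ],
)

```text
time: 5.72
tool_pos: [0.5754, 0.2003, 0.2789]
tcp_rot: [-2.186, -2.257, 0.0]
wrist_force: [0.2, -0.0, 0.9]
width: 0.113
grip_force: 20.6
```

Request:
step_arm(
  targets=[
    [[0, 0, 0], [0, 0, 0], 3],
    [[0, 0, 0], [0, 0, 0], 3],
  ],
)

```text
time: 5.88
tool_pos: [0.5754, 0.2003, 0.2789]
tcp_rot: [2.186, 2.257, -0.0]
wrist_force: [0.1, 0.8, -0.4]
width: 0.113
grip_force: 20.6
```

Request:
step_arm(
  targets=[
    [[0, 0, 0], [0, 0, 0], 3],
    [[0, 0, 0], [0, 0, 0], 3],
  ],
)

```text
time: 6.05
tool_pos: [0.5754, 0.2003, 0.2789]
tcp_rot: [-2.186, -2.257, 0.0]
wrist_force: [-0.8, 0.2, -0.3]
width: 0.11
grip_force: 20.6
```

```bash
cat > f.py <<'E'
from h import *
import sys
n=int(sys.argv[1]) if len(sys.argv)>1 else 6
F=[];Z=[]
for i in range(n):
    read_camera("side"); s=read_state(); F.append(s["wrist_force"]); Z.append(s["tool_pos"])
print(round(s["time"],2),"F",np.mean(F,0).round(2),"sd",np.std(F,0).round(2),"pos",(np.mean(Z,0)*1000).round(2),"tq",s["torque"].round(3),s["grip_force"])
E
python3 f.py 8
```

```text
6.45 F [-0.24 -0.27 -0.04] sd [0.25 0.42 0.45] pos [575.42 200.34 278.87] tq [-0.084  0.076  0.011] 20.605140030384064
```

Request:
step_arm(
  targets=[
    [[0, 0, 0], [0, 0, -4], 3],
    [[0, 0, 0], [0, 0, -4], 3],
    [[0, 0, 0], [0, 0, -3], 3],
    [[0, 0, 0], [0, 0, 0], 3],
  ],
)

```text
time: 6.78
tool_pos: [0.5759, 0.2005, 0.2911]
tcp_rot: [2.185, 2.256, 0.003]
wrist_force: [-0.7, -0.2, -0.9]
width: 0.113
grip_force: 20.4
```

```bash
python3 f.py 10
```

```text
7.28 F [ 0.16 -0.11 -1.7 ] sd [0.49 0.34 0.49] pos [575.42 200.35 289.85] tq [-0.022 -0.026  0.013] 20.362910628318787
```

Request:
step_arm(
  targets=[
    [[0, 0, 0], [0, -8, 0], 3],
    [[0, 0, 0], [0, -8, -1], 3],
    [[0, 0, 0], [0, -7, 0], 3],
    [[0, 0, 0], [0, -7, 0], 3],
    [[0, 0, 0], [0, 0, 0], 3],
  ],
)

```text
time: 7.7
tool_pos: [0.5437, 0.1994, 0.2909]
tcp_rot: [-2.185, -2.257, 0.001]
wrist_force: [-0.5, 0.2, -1.7]
width: 0.115
grip_force: 20.3
```

Request:
step_arm(
  targets=[
    [[0, 0, 0], [0, 0, -2], 3],
    [[0, 0, 0], [0, 0, -1], 3],
    [[0, 0, 0], [0, 0, 0], 3],
  ],
)

```text
time: 7.95
tool_pos: [0.5459, 0.1995, 0.2946]
tcp_rot: [2.185, 2.256, 0.002]
wrist_force: [-0.2, 0.1, -1.6]
width: 0.111
grip_force: 20.4
```

```bash
python3 f.py 8
```

```text
8.35 F [-0.23  0.05 -1.73] sd [0.65 0.68 0.56] pos [545.67 199.39 293.9 ] tq [-0.02   0.024 -0.023] 20.356839895248413
```

Request:
step_arm(
  targets=[
    [[0, 0, 0], [0, 0, -0.5], 3],
    [[0, 0, 0], [0, 0, -0.5], 3],
    [[0, 0, 0], [0, 0, -0.5], 3],
    [[0, 0, 0], [0, 0, -0.5], 3],
    [[0, 0, 0], [0, 0, 0], 3],
  ],
)

```text
time: 8.77
tool_pos: [0.5455, 0.1994, 0.2961]
tcp_rot: [2.185, 2.257, 0.0]
wrist_force: [-0.7, 0.1, -1.3]
width: 0.113
grip_force: 20.4
```

```bash
python3 f.py 5
```

```text
9.02 F [-0.46  0.06 -1.22] sd [0.45 0.59 0.48] pos [545.46 199.39 295.93] tq [ 0.024  0.026 -0.004] 20.355821549892426
```

Request:
step_arm(
  targets=[
    [[0, 0, 0], [0, 0, -0.4], 3],
    [[0, 0, 0], [0, 0, -0.3], 3],
    [[0, 0, 0], [0, 0, -0.3], 3],
    [[0, 0, 0], [0, 0, 0], 3],
  ],
)

```text
time: 9.35
tool_pos: [0.5455, 0.1994, 0.297]
tcp_rot: [2.185, 2.257, 0.0]
wrist_force: [0.7, -0.2, -1.8]
width: 0.115
grip_force: 20.4
```

```bash
python3 f.py 5
```

```text
9.6 F [ 0.01 -0.24 -1.37] sd [0.48 0.34 0.57] pos [545.46 199.4  296.91] tq [ 0.051 -0.036  0.048] 20.356237292289734
```

Lifted 18 mm with no contact yet. I'll continue in 1 mm steps.

Request:
step_arm(
  targets=[
    [[0, 0, 0], [0, 0, -0.4], 3],
    [[0, 0, 0], [0, 0, -0.3], 3],
    [[0, 0, 0], [0, 0, -0.3], 3],
    [[0, 0, 0], [0, 0, 0], 3],
  ],
)

```text
time: 9.93
tool_pos: [0.5455, 0.1994, 0.298]
tcp_rot: [2.186, 2.257, 0.0]
wrist_force: [1.1, 0.2, -2.3]
width: 0.114
grip_force: 20.4
```

```bash
python3 f.py 5
```

```text
10.18 F [-0.22  0.15 -1.37] sd [0.35 0.59 0.69] pos [545.46 199.39 297.91] tq [ 0.01  -0.036  0.048] 20.355655252933502
```

Request:
step_arm(
  targets=[
    [[0, 0, 0], [0, 0, -0.4], 3],
    [[0, 0, 0], [0, 0, -0.3], 3],
    [[0, 0, 0], [0, 0, -0.3], 3],
    [[0, 0, 0], [0, 0, 0], 3],
  ],
)

```text
time: 10.52
tool_pos: [0.5454, 0.1994, 0.2987]
tcp_rot: [-2.186, -2.257, 0.0]
wrist_force: [-0.0, -0.5, -2.4]
width: 0.113
grip_force: 20.2
```

```bash
python3 f.py 5
```

```text
10.77 F [ 0.1  -0.08 -2.19] sd [0.33 0.65 0.37] pos [545.41 199.37 298.74] tq [0.025 0.011 0.009] 20.229532420635223
```

Light contact: the lower edge meets the peg's underside at TCP z≈298.5 for x=545. I'll back off 1.5 mm, go further out and feel again.

Request:
step_arm(
  targets=[
    [[0, 0, 0], [0, 0, 1.5], 3],
    [[0, 0, 0], [0, -5, 0], 3],
    [[0, 0, 0], [0, -5, 0], 3],
    [[0, 0, 0], [0, -4, 0], 3],
    [[0, 0, 0], [0, 0, 0], 3],
  ],
)

```text
time: 11.18
tool_pos: [0.5304, 0.1989, 0.2974]
tcp_rot: [-2.185, -2.257, 0.001]
wrist_force: [0.4, 0.2, -1.3]
width: 0.115
grip_force: 20.3
```

```bash
python3 f.py 5
```

```text
11.43 F [-0.21 -0.4  -1.3 ] sd [0.51 0.47 0.46] pos [531.32 198.98 297.58] tq [ 0.042 -0.02   0.018] 20.339720249176025
```

Request:
step_arm(
  targets=[
    [[0, 0, 0], [0, 0, -0.4], 3],
    [[0, 0, 0], [0, 0, -0.3], 3],
    [[0, 0, 0], [0, 0, -0.3], 3],
    [[0, 0, 0], [0, 0, 0], 3],
  ],
)

```text
time: 11.77
tool_pos: [0.5316, 0.1989, 0.2984]
tcp_rot: [2.186, 2.257, 0.0]
wrist_force: [0.4, -0.2, -1.9]
width: 0.116
grip_force: 20.3
```

```bash
python3 f.py 5
```

```text
12.02 F [ 0.08  0.13 -1.58] sd [0.53 0.59 0.12] pos [531.5  198.95 298.36] tq [-0.027 -0.003 -0.033] 20.334937870502472
```

Request:
step_arm(
  targets=[
    [[0, 0, 0], [0, 0, -0.4], 3],
    [[0, 0, 0], [0, 0, -0.4], 3],
    [[0, 0, 0], [0, 0, 0], 3],
    [[0, 0, 0], [0, 0, 0], 3],
  ],
)

```text
time: 12.35
tool_pos: [0.5314, 0.1989, 0.299]
tcp_rot: [-2.186, -2.257, 0.0]
wrist_force: [-0.2, 0.7, -2.8]
width: 0.117
grip_force: 20.2
```

```bash
python3 f.py 5
```

```text
12.6 F [-0.25 -0.14 -2.85] sd [0.32 0.52 0.65] pos [531.39 198.92 299.04] tq [-0.012  0.003 -0.013] 20.19199401140213
```

Request:
step_arm(
  targets=[
    [[0, 0, 0], [0, -1.5, 0], 3],
    [[0, 0, 0], [0, -1.5, 0], 3],
    [[0, 0, 0], [0, -1.5, 0], 3],
    [[0, 0, 0], [0, -1.5, 0], 3],
    [[0, 0, 0], [0, 0, 0], 3],
  ],
)

```text
time: 13.02
tool_pos: [0.525, 0.1987, 0.2992]
tcp_rot: [-2.185, -2.257, 0.001]
wrist_force: [0.9, -0.1, -2.4]
width: 0.113
grip_force: 20.2
```

```bash
python3 f.py 5
```

```text
13.27 F [-0.4   0.18 -2.36] sd [0.31 0.6  0.37] pos [525.13 198.74 299.11] tq [ 0.02   0.124 -0.003] 20.21887868642807
```

Request:
step_arm(
  targets=[
    [[0, 0, 0], [0, -1, 0], 3],
    [[0, 0, 0], [0, -1, 0], 3],
    [[0, 0, 0], [0, -1, 0], 3],
    [[0, 0, 0], [0, 0, 0], 3],
  ],
)

```text
time: 13.6
tool_pos: [0.5224, 0.1986, 0.2992]
tcp_rot: [2.186, 2.257, 0.0]
wrist_force: [0.6, -0.1, -3.6]
width: 0.113
grip_force: 20.2
```

```bash
python3 f.py 5
```

```text
13.85 F [ 0.47  0.03 -2.55] sd [0.29 0.2  0.44] pos [522.41 198.64 299.2 ] tq [-0.002 -0.006  0.032] 20.19814968109131
```

Request:
step_arm(
  targets=[
    [[0, 0, 0], [0, -1, -0.1], 3],
    [[0, 0, 0], [0, -1, 0], 3],
    [[0, 0, 0], [0, -1, -0.1], 3],
    [[0, 0, 0], [0, 0, 0], 3],
  ],
)

```text
time: 14.18
tool_pos: [0.5193, 0.1986, 0.2996]
tcp_rot: [-2.186, -2.257, -0.0]
wrist_force: [-0.2, 0.4, -0.8]
width: 0.115
grip_force: 20.3
```

```bash
python3 f.py 5
```

```text
14.43 F [-0.36 -0.25 -1.07] sd [0.54 0.4  0.56] pos [519.45 198.59 299.53] tq [-0.044  0.075 -0.048] 20.337232053279877
```

Request:
step_arm(
  targets=[
    [[0, 0, 0], [0, -1, 0], 3],
    [[0, 0, 0], [0, -1, 0], 3],
    [[0, 0, 0], [0, 0, 0], 3],
    [[0, 0, 0], [0, 0, 0], 3],
  ],
)

```text
time: 14.77
tool_pos: [0.5174, 0.1985, 0.2994]
tcp_rot: [2.186, 2.257, 0.0]
wrist_force: [0.9, 0.4, -2.1]
width: 0.113
grip_force: 20.3
```

```bash
python3 f.py 5
```

```text
15.02 F [ 0.14 -0.16 -1.03] sd [0.26 0.25 0.37] pos [517.47 198.5  299.4 ] tq [-0.013  0.018  0.007] 20.337303578853607
```

Request:
step_arm(
  targets=[
    [[0, 0, 0], [0, 0, -0.4], 3],
    [[0, 0, 0], [0, 0, -0.4], 3],
    [[0, 0, 0], [0, 0, 0], 3],
    [[0, 0, 0], [0, 0, 0], 3],
  ],
)

```text
time: 15.35
tool_pos: [0.5175, 0.1985, 0.3003]
tcp_rot: [2.186, 2.257, 0.0]
wrist_force: [-0.2, -0.0, -2.0]
width: 0.113
grip_force: 20.3
```

```bash
python3 f.py 6
```

```text
15.65 F [ 0.23 -0.2  -1.55] sd [0.41 0.34 0.37] pos [517.47 198.49 300.17] tq [ 0.026 -0.033  0.054] 20.3372722864151
```

Request:
step_arm(
  targets=[
    [[0, 0, 0], [0, -1, 0], 3],
    [[0, 0, 0], [0, -1, 0], 3],
    [[0, 0, 0], [0, -1, 0], 3],
    [[0, 0, 0], [0, 0, 0], 3],
  ],
)

```text
time: 15.98
tool_pos: [0.5142, 0.1984, 0.3002]
tcp_rot: [-2.185, -2.257, 0.0]
wrist_force: [-0.7, -0.5, -0.9]
width: 0.114
grip_force: 20.3
```

```bash
python3 f.py 5
```

```text
16.23 F [-0.17 -0.07 -1.3 ] sd [0.45 0.31 0.41] pos [514.43 198.41 300.21] tq [ 0.029 -0.035 -0.008] 20.337938368320465
```

Request:
step_arm(
  targets=[
    [[0, 0, 0], [0, -1, 0], 3],
    [[0, 0, 0], [0, -1, 0], 3],
    [[0, 0, 0], [0, -1, 0], 3],
    [[0, 0, 0], [0, 0, 0], 3],
  ],
)

```text
time: 16.57
tool_pos: [0.5112, 0.1983, 0.3001]
tcp_rot: [-2.186, -2.257, 0.0]
wrist_force: [0.2, 0.2, -1.7]
width: 0.112
grip_force: 20.3
```

```bash
python3 f.py 5
python3 - <<'E'
from h import *
a=read_camera("side")[95:185,215:290]
cv2.imwrite("pics/c4.png",cv2.resize(a,(500,600),interpolation=2)[...,::-1])
E
```

```text
16.82 F [ 0.22 -0.13 -1.32] sd [0.36 0.69 0.48] pos [511.44 198.31 300.19] tq [-0.043  0.005  0.03 ] 20.33730983734131
```

View pics/c4.png

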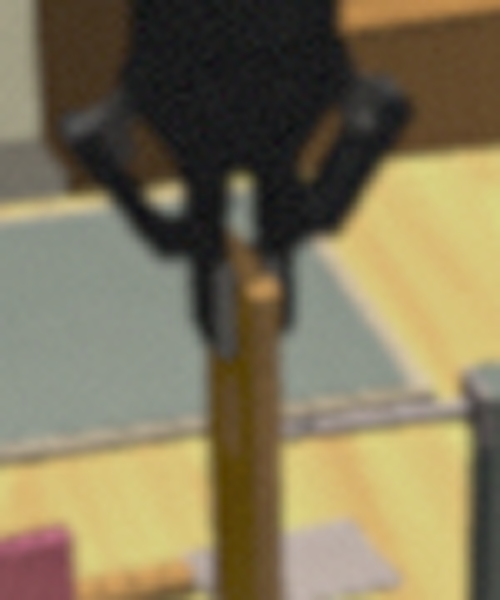

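The board is now around the red tip: no red shows, and the peg runs from (285,425) to the post. The forces match the board's weight alone, so it's touching nothing. I'll continue slowly.

Request:
step_arm(
  targets=[
    [[0, 0, 0], [0, -1, 0], 3],
    [[0, 0, 0], [0, -1, 0], 3],
    [[0, 0, 0], [0, -1, 0], 3],
    [[0, 0, 0], [0, 0, 0], 3],
  ],
)

```text
time: 17.2
tool_pos: [0.5082, 0.1982, 0.3001]
tcp_rot: [-2.185, -2.257, 0.0]
wrist_force: [0.5, 0.5, -1.6]
width: 0.114
grip_force: 20.3
```

```bash
python3 f.py 5
```

```text
17.45 F [ 0.21  0.36 -1.81] sd [0.38 0.49 0.71] pos [508.43 198.22 300.19] tq [-0.054 -0.017 -0.028] 20.336353182792664
```

Request:
step_arm(
  targets=[
    [[0, 0, 0], [0, -1, 0], 3],
    [[0, 0, 0], [0, -1, 0], 3],
    [[0, 0, 0], [0, -1, 0], 3],
    [[0, 0, 0], [0, 0, 0], 3],
  ],
)

```text
time: 17.78
tool_pos: [0.5052, 0.1981, 0.3001]
tcp_rot: [-2.185, -2.257, 0.0]
wrist_force: [-0.6, 0.3, -1.7]
width: 0.114
grip_force: 20.3
```

```bash
python3 f.py 5
```

```text
18.03 F [-0.17  0.44 -1.77] sd [0.41 0.33 0.49] pos [505.43 198.11 300.2 ] tq [-0.062  0.018  0.047] 20.33774346113205
```

Request:
step_arm(
  targets=[
    [[0, 0, 0], [0, -1, 0], 3],
    [[0, 0, 0], [0, -1, 0], 3],
    [[0, 0, 0], [0, -1, 0], 3],
    [[0, 0, 0], [0, -1, 0], 3],
    [[0, 0, 0], [0, 0, 0], 3],
  ],
)

```text
time: 18.45
tool_pos: [0.5012, 0.198, 0.3001]
tcp_rot: [-2.185, -2.257, 0.0]
wrist_force: [-0.7, -1.2, -2.2]
width: 0.112
grip_force: 20.3
```

```bash
python3 f.py 5
```

```text
18.7 F [ 0.08 -0.18 -1.89] sd [0.69 0.22 0.32] pos [501.45 197.99 300.21] tq [-0.011 -0.018  0.004] 20.338065326213837
```

Request:
step_arm(
  targets=[
    [[0, 0, 0], [0, -1, 0], 3],
    [[0, 0, 0], [0, -1.5, 0], 3],
    [[0, 0, 0], [0, -1.5, 0], 3],
    [[0, 0, 0], [0, -2, 0], 3],
    [[0, 0, 0], [0, 0, 0], 3],
  ],
)

```text
time: 19.12
tool_pos: [0.495, 0.1978, 0.3001]
tcp_rot: [-2.185, -2.257, 0.001]
wrist_force: [-0.3, -0.5, -2.2]
width: 0.114
grip_force: 20.3
```

Request:
step_arm(
  targets=[
    [[0, 0, 0], [0, -2, 0], 3],
    [[0, 0, 0], [0, -2, 0], 3],
    [[0, 0, 0], [0, -2, 0], 3],
    [[0, 0, 0], [0, -2, 0], 3],
    [[0, 0, 0], [0, 0, 0], 3],
  ],
)

```text
time: 19.53
tool_pos: [0.487, 0.1975, 0.3002]
tcp_rot: [-2.185, -2.257, 0.0]
wrist_force: [-0.4, -0.8, -1.7]
width: 0.117
grip_force: 20.3
```

```bash
python3 f.py 4
python3 - <<'E'
from h import *
a=read_camera("side")[95:215,205:305]
cv2.imwrite("pics/c5.png",cv2.resize(a,(500,600),interpolation=2)[...,::-1])
E
```

```text
19.73 F [ 0.16 -0.19 -1.99] sd [0.23 0.4  0.39] pos [487.43 197.54 300.24] tq [-0.008 -0.004  0.018] 20.3473100066185
```

View pics/c5.png

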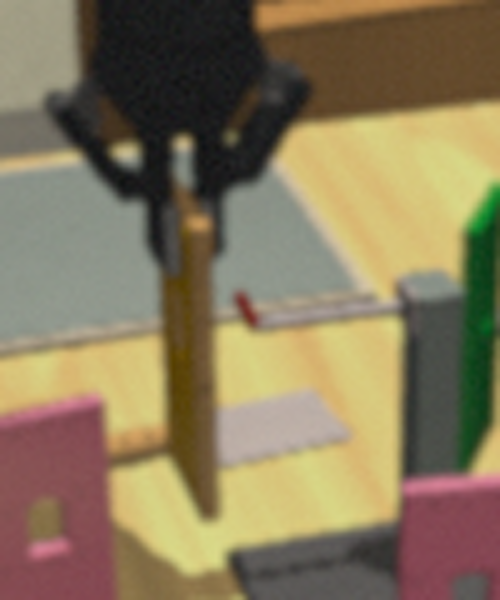

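The board is fully clear of the red tip at (245,308). Next I retreat, lift, and compute the holder's pose from the saved first pictures.

Request:
step_arm(
  targets=[
    [[0, 0, 0], [0, -10, 0], 3],
    [[0, 0, 0], [0, -15, 0], 3],
    [[0, 0, 0], [0, 0, -30], 3],
    [[0, 0, 0], [0, 0, -35], 3],
    [[0, 0, 0], [0, 0, -35], 3],
  ],
)

```text
time: 20.2
tool_pos: [0.4607, 0.1964, 0.3997]
tcp_rot: [-2.184, -2.256, 0.005]
wrist_force: [1.7, -0.0, -0.3]
width: 0.117
grip_force: 20.4
```

Run:
```python
from h import *
print(read_state()["tool_pos"])
print("net",tri([("side",(333,365)),("top",(398,202))]), onz("top",(398,202),0),onz("side",(333,365),0))
for c,(x0,y0,x1,y1) in {"top":(375,184,424,222),"side":(312,328,358,396)}.items():
    im=cv2.imread(f"pics/{c}0.png")[y0:y1,x0:x1]
    hsv=cv2.cvtColor(im,cv2.COLOR_BGR2HSV).astype(int)
    m=((hsv[...,0]<20)&(hsv[...,1]>125)).astype(np.uint8)
    print(c,m.sum())
    cs=max(cv2.findContours(m,0,1)[0],key=cv2.contourArea); q=cv2.approxPolyDP(cv2.convexHull(cs),2,True)[:,0]+[x0,y0]
    for p in q: print("  hull",p,onz(c,p.tolist(),.04).round(4)[:2])
    g=im.max(2).astype(int); g[m==0]=255
    yy,xx=np.nonzero(g<np.percentile(g[g<255],18)); print(np.percentile(g[g<255],[5,18,50,80]))
    r=cv2.minAreaRect(np.stack([xx+x0,yy+y0],1).astype(np.float32)); print(r)
big=[cv2.resize(cv2.imread("pics/top0.png")[180:225,370:430],(480,360),interpolation=2),cv2.resize(cv2.imread("pics/side0.png")[325:400,308:362],(260,360),interpolation=2)]
cv2.imwrite("pics/hold.png",np.hstack(big))
```

```text
[0.46069109 0.19637338 0.39974921]
net (array([ 0.53653342, -0.30763922,  0.00621908]), [np.float64(0.002688475974656205), np.float64(0.0026884759746560478)]) [ 0.54044462 -0.31019686  0.        ] [ 0.53601996 -0.303543    0.        ]
top 923
  hull [384 189] [ 0.575  -0.2666]
  hull [419 194] [ 0.5464 -0.3616]
  hull [416 215] [ 0.489  -0.3403]
  hull [409 217] [ 0.4864 -0.3197]
  hull [380 211] [ 0.515  -0.2431]
[ 42.  58. 130. 132.]
((398.1346130371094, 204.32693481445312), (35.69314193725586, 20.199962615966797), 11.309932708740234)
side 1998
  hull [317 333] [ 0.5205 -0.2521]
  hull [348 334] [ 0.5777 -0.2725]
  hull [353 368] [ 0.5535 -0.3465]
  hull [350 389] [ 0.5301 -0.384 ]
  hull [316 386] [ 0.4756 -0.3607]
[ 84.  90. 166. 169.]
((333.7981262207031, 363.8565979003906), (49.648746490478516, 35.05384063720703), 87.51044464111328)
```

View pics/hold.png

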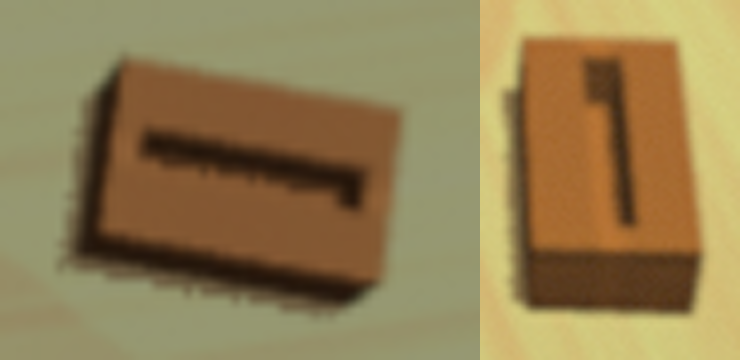

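The holder's top-face corners in the crop are (123,60), (403,107), (381,283) and (97,235) in the top view. In the side view they are (43,40), (197,42), (220,250) and (50,250), measured from that panel's left edge. The slot runs lengthwise through the middle.

Run:
```python
from h import *
T=[("top",(370+x/8-.4,180+y/8-.4)) for x,y in [(123,60),(403,107),(381,283),(97,235)]]
S=[("side",(308+x/4.815-.4,325+y/4.8-.4)) for x,y in [(197,42),(220,250),(50,250),(43,40)]]
for n,L in (("T",T),("S",S)):
    C=np.array([onz(c,uv,.04)[:2] for c,uv in L]); d=(C[0]+C[3]-C[1]-C[2])/2; e=(C[0]+C[1]-C[2]-C[3])/2
    print(n,C.round(4).tolist(),"c",C.mean(0).round(4),"len",np.linalg.norm(d),np.linalg.norm(e),"yaw from y",np.degrees(np.arctan2(-d[0],d[1])),"yaw x",np.degrees(np.arctan2(e[1],e[0])))
X=[tri([a,b])[0] for a,b in zip(T,S)]; print(np.round(X,4).tolist(),np.mean(X,0).round(4))
```

```text
T [[0.58, -0.2704], [0.5489, -0.365], [0.4885, -0.3437], [0.5199, -0.2489]] c [ 0.5343 -0.307 ] len 0.0997366902090683 0.06393864255348175 yaw from y -18.26169868387732 yaw x -19.517644931293713
S [[0.5794, -0.2713], [0.5462, -0.3632], [0.4859, -0.3442], [0.5197, -0.2516]] c [ 0.5328 -0.3076] len 0.09812529870229747 0.0630074862407734 yaw from y -19.94972830441296 yaw x -17.830805228660545
[[0.58, -0.2706, 0.0391], [0.5472, -0.3641, 0.0414], [0.4874, -0.3437, 0.0392], [0.5205, -0.2497, 0.0374]] [ 0.5338 -0.307   0.0393]
```

Request:
step_arm(
  targets=[
    [[0, 0, 0], [-18, 2, 0], 3],
    [[0, 0, 0], [-32, 4, 0], 3],
    [[0, 0, 0], [-36, 4, 0], 3],
    [[0, 0, 0], [-36, 4, 0], 3],
    [[0, 0, 0], [-36, 4, 0], 3],
  ],
)

```text
time: 20.62
tool_pos: [0.4848, 0.0383, 0.4004]
tcp_rot: [2.184, 2.258, 0.0]
wrist_force: [0.8, 0.0, -1.3]
width: 0.117
grip_force: 20.4
```

Request:
step_arm(
  targets=[
    [[0, 0, 0], [-36, 4, 0], 3],
    [[0, 0, 0], [-36, 4, 0], 3],
    [[0, 0, 0], [-36, 4, 0], 3],
    [[0, 0, 0], [-36, 4, 0], 3],
    [[0, 0, 0], [-36, 4, 0], 3],
  ],
)

```text
time: 21.03
tool_pos: [0.5106, -0.1413, 0.4003]
tcp_rot: [-2.186, -2.256, -0.0]
wrist_force: [0.6, -0.2, -1.6]
width: 0.115
grip_force: 20.4
```

Request:
step_arm(
  targets=[
    [[0, 0, 0], [-36, 4, 0], 3],
    [[0, 0, 0], [-36, 4, 0], 3],
    [[0, 0, 0], [-30, 3, 0], 3],
    [[0, 0, 0], [-20, 2, 0], 3],
    [[0, 0, 0], [0, 0, 0], 3],
  ],
)

```text
time: 21.45
tool_pos: [0.5278, -0.2649, 0.3995]
tcp_rot: [2.19, 2.252, -0.003]
wrist_force: [0.4, -0.5, -1.7]
width: 0.112
grip_force: 20.4
```

Request:
step_arm(
  targets=[
    [[0, 0, 0.073], [0, 0, 0], 3],
    [[0, 0, 0.073], [0, 0, 0], 3],
    [[0, 0, 0.073], [0, 0, 0], 3],
    [[0, 0, 0.073], [0, 0, 0], 3],
    [[0, 0, 0.072], [0, 0, 0], 3],
  ],
)

```text
time: 21.87
tool_pos: [0.5278, -0.2603, 0.4001]
tcp_rot: [-2.56, -1.819, -0.0]
wrist_force: [-0.1, -0.4, -1.3]
width: 0.114
grip_force: 20.4
```

Request:
step_arm(
  targets=[
    [[0, 0, 0], [0, 0, 0], 3],
    [[0, 0, 0], [0, 0, 0], 3],
    [[0, 0, 0], [0, 0, 0], 3],
  ],
)

```text
time: 22.12
tool_pos: [0.528, -0.2608, 0.4002]
tcp_rot: [-2.556, -1.826, -0.0]
wrist_force: [-1.1, -0.3, -1.8]
width: 0.114
grip_force: 20.4
```

Run:
```python
from h import *
s=read_state();M=Ro.from_rotvec(s["tcp_rot"]).as_matrix();print(s["tool_pos"],np.degrees(np.arctan2(M[1,1],M[0,1])),M.round(3)[2]);print(M.T@(np.array([.5336,-.3072,.265])-s["tool_pos"])*1000)
read_camera("top");read_camera("side")
for q in("card_foot","card_center"):
  for c in("top","side"): print(q,c,[(np.round(d["at"][::-1],1),round(d["score"],2)) for d in tip_of(c,q)][:4])
p=s["tool_pos"]; print(P("top",[p-[0,0,.2054],p-[0,0,.122]]),P("side",[p-[0,0,.2054],p-[0,0,.122]]))
```

```text
[ 0.52799711 -0.26081904  0.40020196] -18.897781718949712 [ 0. -0. -1.]
[-42.08506791  20.3472863  135.19242108]
card_foot top [(array([181.6, 294.2]), 0.98), (array([233.9, 273.9]), 0.85), (array([267.8, 199. ]), 0.78), (array([398.4, 196. ]), 0.74)]
card_foot side [(array([326.3, 275.7]), 0.72), (array([296.2, 243.9]), 0.68), (array([195.7, 199.3]), 0.64), (array([300.8, 181.7]), 0.51)]
card_center top [(array([410. , 183.9]), 0.95), (array([173.6, 294.7]), 0.93), (array([159.6, 175.7]), 0.72), (array([231.4, 278. ]), 0.58)]
card_center side [(array([296.8, 216.8]), 0.9), (array([213.2, 202.4]), 0.83), (array([299.1, 164.2]), 0.68), (array([330.7, 235.6]), 0.67)]
[[399.84849434 191.23643146]
 [409.47908183 181.73524445]] [[328.19135742 277.16650104]
 [331.98182275 239.96743389]]
```

Request:
step_arm(
  targets=[
    [[0, 0, 0], [-21, 10, 0], 3],
    [[0, 0, 0], [-21, 10, 0], 3],
    [[0, 0, 0], [0, 0, 30], 3],
    [[0, 0, 0], [0, 0, 35], 3],
    [[0, 0, 0], [0, 0, 30], 3],
  ],
)

```text
time: 22.83
tool_pos: [0.5334, -0.3083, 0.3042]
tcp_rot: [2.558, 1.822, 0.001]
wrist_force: [-0.4, 0.2, -2.2]
width: 0.111
grip_force: 20.5
```

Request:
step_arm(
  targets=[
    [[0, 0, 0], [0, 0, 20], 3],
    [[0, 0, 0], [0, 0, 10], 3],
    [[0, 0, 0], [0, 0, 0], 3],
    [[0, 0, 0], [0, 0, 0], 3],
    [[0, 0, 0], [0, 0, 0], 3],
  ],
)

```text
time: 23.25
tool_pos: [0.5345, -0.3082, 0.2775]
tcp_rot: [2.555, 1.822, 0.002]
wrist_force: [0.6, 0.3, -0.4]
width: 0.115
grip_force: 20.5
```

Run:
```python
from h import *
s=read_state();M=Ro.from_rotvec(s["tcp_rot"]).as_matrix();print(s["tool_pos"],np.degrees(np.arctan2(M[1,1],M[0,1])));print(M.T@(np.array([.5336,-.3072,.265])-s["tool_pos"])*1000)
a=read_camera("top")[150:225,370:445]; b=read_camera("side")[290:395,300:375]
cv2.imwrite("pics/c6.png",np.hstack([cv2.resize(a,(400,400),interpolation=2),cv2.resize(b,(286,400),interpolation=2)])[...,::-1])
y=M[:,1];x=M[:,0];f=s["tool_pos"]-[0,0,.2054]
Q=np.array([f+i*.005*y+j*.035*x for i in(-1,1) for j in(-1,1)])
print(((P("top",Q)-[370,150])*5.333).round(),((P("side",Q)-[300,290])*3.81).round()+[400,0])
```

```text
[ 0.53445557 -0.30824775  0.27746111] -19.016610574996868
[ 0.72237208 -1.19352902 12.45643616]
[[251. 278.]
 [115. 253.]
 [253. 259.]
 [118. 235.]] [[534. 262.]
 [523. 144.]
 [556. 263.]
 [543. 144.]]
```

View pics/c6.png

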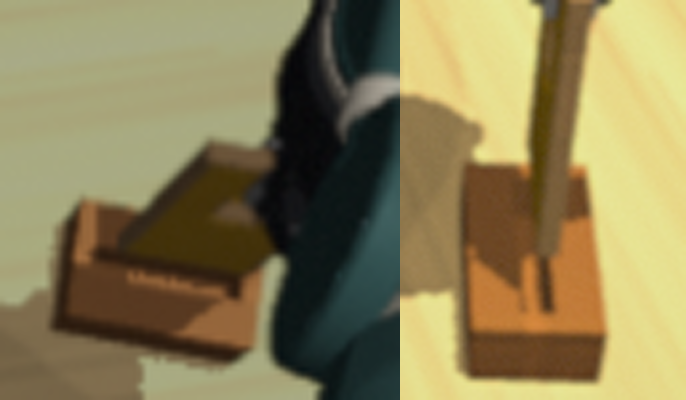

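The foot is directly over the slot: in the side view it ends at (548,255), with the slot at (545,285). I'll lower it in.

Request:
step_arm(
  targets=[
    [[0, 0, 0], [0.5, -1, 10], 3],
    [[0, 0, 0], [0, 0, 10], 3],
    [[0, 0, 0], [0, 0, 6], 3],
    [[0, 0, 0], [0, 0, 0], 3],
    [[0, 0, 0], [0, 0, 0], 3],
  ],
)

```text
time: 23.77
tool_pos: [0.532, -0.3064, 0.2478]
tcp_rot: [-2.556, -1.823, 0.002]
wrist_force: [0.5, 0.4, -2.4]
width: 0.115
grip_force: 20.5
```

Request:
step_arm(
  targets=[
    [[0, 0, 0], [0, 0, 2], 3],
    [[0, 0, 0], [0, 0, 2], 3],
    [[0, 0, 0], [0, 0, 2], 3],
    [[0, 0, 0], [0, 0, 2], 3],
    [[0, 0, 0], [0, 0, 0], 3],
  ],
)

```text
time: 24.18
tool_pos: [0.5324, -0.3067, 0.2407]
tcp_rot: [-2.557, -1.823, 0.0]
wrist_force: [-0.1, -0.0, -1.1]
width: 0.113
grip_force: 20.5
```

```bash
python3 f.py 3
```

```text
24.33 F [-0.35 -0.01 -1.55] sd [0.55 0.59 0.47] pos [ 532.58 -306.8   241.07] tq [ 0.042  0.014 -0.04 ] 20.464474260807037
```

Request:
step_arm(
  targets=[
    [[0, 0, 0], [0, 1, 3], 3],
    [[0, 0, 0], [0, 0, 3], 3],
    [[0, 0, 0], [0, 0, 3], 3],
    [[0, 0, 0], [0, 0, 3], 3],
    [[0, 0, 0], [0, 0, 0], 3],
  ],
)

```text
time: 24.75
tool_pos: [0.5331, -0.3068, 0.228]
tcp_rot: [-2.557, -1.823, 0.001]
wrist_force: [0.1, -0.2, -2.1]
width: 0.112
grip_force: 20.5
```

Request:
step_arm(
  targets=[
    [[0, 0, 0], [0, 0, 2], 3],
    [[0, 0, 0], [0, 0, 2], 3],
    [[0, 0, 0], [0, 0, 2], 3],
    [[0, 0, 0], [0, 0, 2], 3],
    [[0, 0, 0], [0, 0, 0], 3],
  ],
)

```text
time: 25.17
tool_pos: [0.5333, -0.307, 0.2206]
tcp_rot: [-2.557, -1.823, 0.0]
wrist_force: [-0.1, -0.5, -2.0]
width: 0.117
grip_force: 20.5
```

```bash
python3 f.py 3
```

```text
25.32 F [-0.21 -0.05 -1.73] sd [0.4  0.29 0.2 ] pos [ 533.5  -307.1   221.01] tq [0.031 0.01  0.053] 20.45205295085907
```

Estimated 5–6 mm to the floor. I'll go slowly and watch the force.

Request:
step_arm(
  targets=[
    [[0, 0, 0], [0, 0, 1], 3],
    [[0, 0, 0], [0, 0, 1], 3],
    [[0, 0, 0], [0, 0, 1], 3],
    [[0, 0, 0], [0, 0, 0], 3],
  ],
)

```text
time: 25.65
tool_pos: [0.5334, -0.3071, 0.2179]
tcp_rot: [-2.558, -1.824, 0.0]
wrist_force: [-1.0, -0.5, -2.5]
width: 0.118
grip_force: 20.5
```

Request:
step_arm(
  targets=[
    [[0, 0, 0], [0, 0, 0.8], 3],
    [[0, 0, 0], [0, 0, 0.8], 3],
    [[0, 0, 0], [0, 0, 0], 3],
  ],
)

```text
time: 25.9
tool_pos: [0.5335, -0.3071, 0.2164]
tcp_rot: [-2.558, -1.824, 0.0]
wrist_force: [-0.3, 0.7, -1.8]
width: 0.116
grip_force: 20.5
```

```bash
python3 f.py 3
```

```text
26.05 F [ 0.01  0.11 -1.46] sd [0.73 0.34 0.27] pos [ 533.53 -307.14  216.52] tq [-0.074 -0.001  0.031] 20.488188564777374
```

Request:
step_arm(
  targets=[
    [[0, 0, 0], [0, 0, 0.7], 3],
    [[0, 0, 0], [0, 0, 0.7], 3],
    [[0, 0, 0], [0, 0, 0], 3],
  ],
)

```text
time: 26.3
tool_pos: [0.5335, -0.3071, 0.215]
tcp_rot: [-2.558, -1.824, 0.0]
wrist_force: [-0.6, 0.6, -1.4]
width: 0.117
grip_force: 20.5
```

```bash
python3 f.py 4
```

```text
26.5 F [ 0.08  0.44 -1.75] sd [0.13 0.57 0.39] pos [ 533.55 -307.14  215.13] tq [-0.057  0.047  0.014] 20.48808127641678
```

Request:
step_arm(
  targets=[
    [[0, 0, 0], [0, 0, 0.5], 3],
    [[0, 0, 0], [0, 0, 0.5], 3],
    [[0, 0, 0], [0, 0, 0], 3],
  ],
)

```text
time: 26.75
tool_pos: [0.5335, -0.3072, 0.214]
tcp_rot: [-2.558, -1.824, 0.0]
wrist_force: [-0.4, 0.4, -0.5]
width: 0.112
grip_force: 20.5
```

```bash
python3 f.py 4
```

```text
26.95 F [ 0.32  0.1  -2.07] sd [0.45 0.34 0.19] pos [ 533.54 -307.15  214.14] tq [ 0.005  0.014 -0.041] 20.488940477371216
```

Request:
step_arm(
  targets=[
    [[0, 0, 0], [0, 0, 0.5], 3],
    [[0, 0, 0], [0, 0, 0.5], 3],
    [[0, 0, 0], [0, 0, 0], 3],
  ],
)

```text
time: 27.2
tool_pos: [0.5337, -0.3072, 0.2134]
tcp_rot: [2.558, 1.824, 0.0]
wrist_force: [-0.4, -0.3, -1.3]
width: 0.111
grip_force: 20.6
```

```bash
python3 f.py 4
```

```text
27.4 F [ 0.13 -0.61 -0.84] sd [0.34 0.53 0.39] pos [ 533.67 -307.26  213.36] tq [0.018 0.015 0.012] 20.64701020717621
```

Request:
step_arm(
  targets=[
    [[0, 0, 0], [0, 0, 0.5], 3],
    [[0, 0, 0], [0, 0, 0.5], 3],
    [[0, 0, 0], [0, 0, 0], 3],
  ],
)

```text
time: 27.65
tool_pos: [0.5339, -0.3074, 0.2133]
tcp_rot: [2.557, 1.823, 0.0]
wrist_force: [-1.3, -0.2, 5.2]
width: 0.115
grip_force: 21.4
```

```bash
python3 f.py 4
```

```text
27.85 F [-1.07  0.44  6.02] sd [0.47 0.26 0.36] pos [ 533.84 -307.38  213.34] tq [ 0.164  0.408 -0.01 ] 21.427229046821594
```

The foot stands on the floor at TCP z 213.3, with 7–8 N of load. I'll ease the load, then open.

Request:
step_arm(
  targets=[
    [[0, 0, 0], [0, 0, -0.5], 3],
    [[0, 0, 0], [0, 0, -0.3], 3],
    [[0, 0, 0], [0, 0, 0], 3],
    [[0, 0, 0], [0, 0, 0], 3],
  ],
)

```text
time: 28.18
tool_pos: [0.5337, -0.3073, 0.2133]
tcp_rot: [2.557, 1.824, 0.0]
wrist_force: [0.1, -0.6, 4.8]
width: 0.115
grip_force: 21.3
```

Request:
step_arm(
  targets=[
    [[0, 0, 0], [0, 0, 0], 11],
    [[0, 0, 0], [0, 0, 0], 14],
    [[0, 0, 0], [0, 0, 0], 18],
    [[0, 0, 0], [0, 0, 0], 25],
    [[0, 0, 0], [0, 0, 0], 35],
  ],
)

```text
time: 28.6
tool_pos: [0.5334, -0.307, 0.2126]
tcp_rot: [-2.557, -1.824, 0.0]
wrist_force: [0.1, -0.2, -0.8]
width: 0.403
grip_force: 0.0
```

Request:
step_arm(
  targets=[
    [[0, 0, 0], [0, 0, 0], 45],
    [[0, 0, 0], [0, 0, 0], 50],
    [[0, 0, 0], [0, 0, 0], 50],
    [[0, 0, 0], [0, 0, -15], 50],
    [[0, 0, 0], [0, 0, -30], 50],
  ],
)

```text
time: 29.02
tool_pos: [0.5312, -0.3057, 0.2535]
tcp_rot: [-2.551, -1.819, 0.006]
wrist_force: [-0.6, -0.4, 0.6]
width: 0.585
grip_force: 0.0
```

Request:
step_arm(
  targets=[
    [[0, 0, 0], [0, 0, -35], 50],
    [[0, 0, 0], [0, 0, -35], 50],
    [[0, 0, 0], [0, 0, -35], 50],
    [[0, 0, 0], [0, 0, 0], 50],
    [[0, 0, 0], [0, 0, 0], 50],
  ],
)

```text
time: 29.43
tool_pos: [0.5348, -0.3079, 0.3671]
tcp_rot: [2.552, 1.82, 0.004]
wrist_force: [0.6, 0.3, -0.4]
width: 0.585
grip_force: 0.0
```

Run:
```python
from h import *
s=read_state();print(s["time"],s["tool_pos"],s["joint_vel"].round(3))
a=read_camera("top")[150:225,360:435]; b=read_camera("side")[270:395,290:380]
cv2.imwrite("pics/c7.png",np.hstack([cv2.resize(a,(400,400),interpolation=2),cv2.resize(b,(288,400),interpolation=2)])[...,::-1])
```

```text
29.4333 [ 0.53478136 -0.30788745  0.36709219] [-0.002  0.035  0.075 -0.002 -0.005 -0.001]
```

View pics/c7.png

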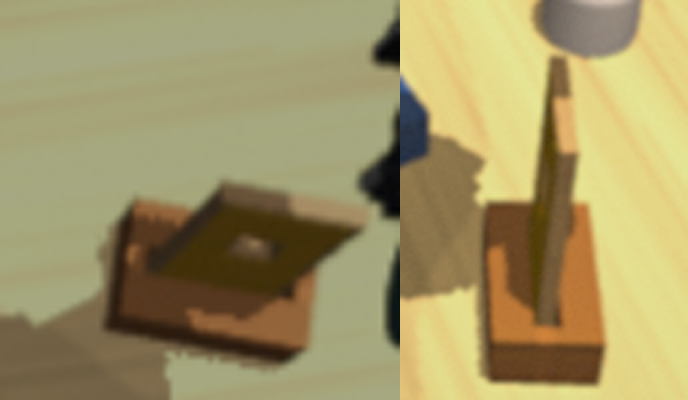

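The yellow board stands upright in the bare-wood slot, with its foot near (548,320) in the side crop. The gripper is clear of it.

Request:
step_arm(
  targets=[
    [[0, 0, 0], [0, 0, 0], 50],
    [[0, 0, 0], [0, 0, 0], 50],
    [[0, 0, 0], [0, 0, 0], 50],
    [[0, 0, 0], [0, 0, 0], 50],
  ],
)

```text
time: 29.87
tool_pos: [0.5333, -0.307, 0.3617]
tcp_rot: [-2.556, -1.823, 0.001]
wrist_force: [0.2, -0.3, -0.5]
width: 0.588
grip_force: 0.0
```

```bash
python3 -c "
from workcell import *
print(finish_job())"
```

```text
the job is handed in; nothing more can be done
None
```

The yellow sample is off the hook and stands upright, let go, in the bare-wood holder's slot; I handed the job in at about 30 s, and no verdict was returned.

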